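# Switch off and undock a board on a cam-lift test fixture

## Robot

A 6-joint arm with a two-finger parallel gripper is mounted at the origin on the work surface. World frame = base frame: x ahead of the robot, y to its left, z up, the work surface at z = 0. Lengths are in mm, angles in degrees, forces in N, time in s.
With the tool pointing down it reaches from about 350 to 850 mm from the base axis. Payload 8.1 kg.
Tool frame: the origin (TCP) lies at the very end of the fingers, on their centre line; the grasp point (between the pads) lies 19 mm behind it (r.grip_depth is the distance from the TCP to the grasp point, in mm); y points along the fingers, z is the direction in which the jaws open and shut, and the axes are right-handed (so a half turn about y gives the same grasp; the last joint's range is limited). The gripper opens to 85 mm and grips with 20 to 120 N. Pads are 22 mm wide; open, the fingers measure 114 mm over their backs; the gripper's body (76 mm by 85 mm) begins 54 mm behind the grasp point. The pads swing forward as they close: fully open they stand 13 mm farther back than shut.
Start: joints at [-78.002, 7.471, 85.268, -0, 87.261, -4.893], TCP at [174.349, -574.115, 231.292] pointing down, gripper open.
Joint ranges: [-169.43, 169.43], [-51.17, 129.36], [1.28, 143.12], [-76.62, 256.62], [0, 156.53], [-152.29, 152.29]. Speed limits (degrees/s): [136.94, 136.94, 159.86, 180, 180, 180].

## Interface

Orientations are given as [roll, pitch, yaw] about the fixed x, y, z axes, in that order (R = Rz(yaw) Ry(pitch) Rx(roll)).
In Python, from bench import readout, eyes, r gives the robot as it stands. The module is installed in compiled form; this text tells all that it offers.
- The arm moves only by the tool move_arm, never from a script. Its argument "motion" is text: rows parted by semicolons, each of 6 numbers parted by spaces: the shift along the world's x, y, z in cm, then the turn, a rotation vector about the world's x, y, z in degrees. A call has 1 to 10 rows; each row is the pose to reach, as a shift and turn from the pose commanded when the call began; what a row does not reach only later rows make up. A row lasts 1/12 s, in which the tool goes at most 41.7 mm and 7.16 degrees, less where a joint would pass 70% of its speed; a pose out of reach is approached as far as the arm can. A call with a gripper value outside its range is refused whole. "fingers" is the finger opening in cm, from 0 to 8.54, set as the call begins (left out, the last holds). The fingers move at their own pace and stop on an object; "squeeze" is the grip in N (left out, the last holds). Time passes only in rows, so rows that repeat a pose let the fingers close. It gives the time, the measured TCP pose, the force and the opening at its end, in the units of the state.
- readout.sense(): the state, without advancing time (a new reading comes with each control period).
- eyes.snapshot(name): name is "scene" or "top"; returns a dict with "image" (420x560x3 uint8, blue, green, red), "fx", "fy", "cx", "cy" (pixels), "dist_coeffs" ([k1, k2, p1, p2, k3] as OpenCV has them; the pictures are not rectified), "world_to_cam" (4x4, takes a point from world to camera coordinates). Camera axes: x right, y down, z forward; pixel columns grow to the right and rows downward; lengths in mm; the calibration is good to about 2 mm. A picture is of the moment at which its call begins. There is no depth.
- r.hand_in(): hands the job in, once; it reports no verdict.
The state is a dict: "time": time; "joint_pos": joint angles; "qd": joint speeds; "joint_efforts": joint torques, N m; "tool_pos": TCP position; "tcp_rot": TCP orientation; "ft_force": force on the tool from outside, world axes, zero at the start; "wrist_torque": the same for the moment, N m; "finger_gap": finger opening in mm.
Only numpy, scipy, OpenCV 4.12 (cv2) and the standard library are available. Lean on these libraries where they do the work, as an engineer would, in place of code of your own. Each camera call takes 0.05 s, during which the arm holds its last target. There are 200 camera calls.

## Task

Turn the dial on the bench power unit fully anticlockwise to its off stop, and only then swing the cam lever of the test fixture up until it stands upright, where the cam lifts the board carrier highest off its connector. The lever springs back if released, so finish with the gripper still holding the lever there. Leave the dial off, do not press on the board or its carrier, and leave the other things on the bench where they are.

Things in the scene. Friction and masses are not known exactly. Their poses are not given: they have to be found in the camera images.
- power_unit: Grey bench power unit, a box 190 (x) x 140 (y) x 64 mm high, fixed to the bench. Origin: centre of its underside; z up, its front with three steel terminals faces its -x. The dial stands on its top, 40 mm in front (-x) of its centre.
- dial_grip (a point): Point on the dial's upright axis at the height to grip it. The dial is a grey knob, about 44 mm across, with a raised straight grip bar across its top; the bar is 42 mm long, 14 mm wide and reaches from 76 to 108 mm above the bench; the knob's flange below it is 44 mm across. This point is 101 mm above the bench. A short white mark on one end of the bar points to the front (-x) at off. The bar lies along the power unit's x axis when the dial is off.
- dial (a joint): Dial angle in rad: 0 = off, the fully anticlockwise end stop (seen from above); grows as it is turned clockwise, up to 2.6. It starts between 0.6 and 1.5. At angle q the grip bar is turned q clockwise from the unit's x axis. Turns stiffly (about 0.03 N m) and stays where it is left.
- fixture: Aluminium docking test fixture fixed to the bench: base plate 220 (x) x 170 (y) x 12 mm, two side brackets up to 108 mm high at y = -74 and +74 mm, four guide posts up to 140 mm. Origin: centre of the base's underside; z up; the robot's side is its -x. The cam shaft runs along its y axis, 85 mm above the bench over the centre of the base; the lever is at the +y side.
- cam_axis (a point): Point on the cam shaft's axis in the plane where the handle bar is best gripped: 132 mm to +y of the fixture's origin, 85 mm above the bench. The middle of the bar's free part moves on a circle of 85 mm radius about it, in the fixture's x-z plane. Fixed to the fixture, same axes.
- cam_lever (a joint): Cam lever angle in rad: 0 = rest stop, the lever points to the fixture's -x, 10 degrees below level; grows as it swings up; 1.75 = upright, the cam's highest lift; beyond that the carrier sinks again; end stop at 2.4. At angle q the bar stands 85*cos(q-1.75) mm above and 85*sin(q-1.75) mm to +x of the shaft. Its spring and the load pull it back to 0, with about 3 N at the bar at rest and 4 N when upright; it does not stay up by itself.
- lever_handle: The lever: a flat steel arm at y = 90 mm on the fixture, with a round black handle bar at its end, parallel to the cam shaft: 14 mm diameter, reaching from y = 94 to 166 mm. Origin on the cam shaft's axis at the fixture's middle (y = 0); turns with the lever; its y axis lies along the shaft.
- grip_bar (a point): Point on the handle bar's axis at y = 132 mm, 85 mm from the shaft's axis: 70 mm above the bench at rest, 170 mm when the lever is upright. The bar is free all round there and can be gripped from above, the fingers closing along the fixture's x; it can turn between the fingers.
- carrier (a joint): Lift of the board carrier in m: 0 with the lever at rest, 0.0141 at the highest lift. It is moved only by the cam: lift = 0.012*(cos(q-1.75)+0.178) m at lever angle q.
- board: The board carrier: an aluminium plate 180 (x) x 125 (y) x 8 mm over the cams, with a green circuit board 125 x 104 mm with a finned cooler clipped on it. Origin: centre of the plate's underside, 101 mm above the bench at rest; the cooler's top is 30 mm above it. Do not press on it.
- screwdriver: Loose black-handled screwdriver, 200 mm long, lying along its x axis on the bench; leave alone. Origin: under its middle.
- parcel: Small closed carton 120 x 90 x 60 mm; leave alone. Origin: centre of its underside.
- fan: Black case fan 80 x 80 x 25 mm lying flat; leave alone. Origin: centre of its underside.
- heat_sink: Loose heat sink with aluminium fins, 80 x 80 x 45 mm; leave alone. Origin: centre of its underside.
There are look-alikes about, which are no part of the job. There is more than one size of the power_unit; the one meant has the size given above.

How it is judged (in metres and radians):
On the way, in this order (a step that is already met when the one before it is completed fails the run):
1. the dial is turned fully anticlockwise, to off (value of joint dial below 0.1 rad), for 0.2 s.
2. the lever is swung up and the carrier is at its highest lift (value of joint cam_lever between 1.53 and 1.97 rad and value of joint carrier above 0.013 m), for 0.3 s.
At the end, for the whole second after the job is handed in: The dial is within 0.1 rad of its off stop; the lever is within 0.22 rad (about 12 degrees) of upright (1.53 to 1.97 rad) and still (under 0.1 rad/s), the carrier is lifted more than 13 mm, and the fingers hold the lever with more than 1 N (all of step 2 and value of joint dial below 0.1 rad and contact force between the fingers and lever_handle above 1 N and velocity of joint cam_lever between -0.1 and 0.1 rad/s); the arm keeps its last pose, push and grip.
It fails at once if the lever is raised (over 0.2 rad) while the dial is not off (value of joint each of dial, cam_lever above 0.2 rad).
It fails at once if the robot presses on the board or its carrier (over 5 N) (contact force between any of the fingers, the arm and board above 5 N).
It fails at once if a bystander (screwdriver, carton, fan or heat sink) is moved over 30 mm (distance of any of screwdriver, parcel, fan, heat_sink from where it was at the start of the episode above 0.03 m).
It also fails if it takes over 51 s, if anything falls off the work surface, if the arm or the gripper's body presses on something with over 40 N, if the wrist force passes 120 N, or if a joint passes its speed limit or range.

## Working session

There is one attempt and no reset: what is moved stays moved. The work goes in short steps, Python scripts to look and compute and a tool call to move; the robot and the scene stay as the last step left them, time stands still between calls to the robot, and variables do not carry over. Pictures are saved under pics/ and viewed, about 8 in all and at most 12, crops included, and the job is handed in when it is done.

Besides the shell and the picture viewer there is one more tool, called after "Request:" by a JSON object that holds its "name" and its "arguments". move_arm: Moves the arm, as the interface text tells. Its arguments: {"type":"object","properties":{"motion":{"type":"string"},"fingers":{"type":"number"},"squeeze":{"type":"number"}},"required":["motion"]}

```bash
mkdir -p pics
cat > h.py <<'E'
import numpy as np, cv2
from bench import readout, eyes, r
def snap(n,f):
    s=eyes.snapshot(n); cv2.imwrite('pics/'+f,s['image']); return s
def K(s): return np.array([[s['fx'],0,s['cx']],[0,s['fy'],s['cy']],[0,0,1.]]),np.array(s['dist_coeffs'],float)
def cast(s,uv,z):
    k,d=K(s); u=cv2.undistortPoints(np.array(uv,float).reshape(-1,1,2),k,d)[:,0]
    T=np.array(s['world_to_cam']); R,t=T[:3,:3],T[:3,3]; c=-R.T@t
    D=np.c_[u,np.ones(len(u))]@R
    return c+D*((z-c[2])/D[:,2])[:,None]
def proj(s,P):
    k,d=K(s); T=np.array(s['world_to_cam'])
    return cv2.projectPoints(np.array(P,float).reshape(-1,3),cv2.Rodrigues(T[:3,:3])[0],T[:3,3],k,d)[0][:,0]
E
python3 - <<'E'
from h import *
for n in('top','scene'):
    s=snap(n,n+'0.png'); T=np.array(s['world_to_cam']); print(n,-T[:3,:3].T@T[:3,3],s['fx'])
print(readout.sense())
E
```

```text
top [ 493.85753169    7.47098865 1192.32076432] 414.6407555914156
scene [1295.20585354  145.36207022 1011.21056287] 449.65012345876795
{'time': 0.1, 'joint_pos': array([-7.80022113e+01,  7.51052133e+00,  8.53228459e+01, -5.42895829e-04,
        8.72622670e+01, -4.89308704e+00]), 'qd': array([ 0.01779454, -0.0801137 , -0.18726401,  0.07411562,  0.03744058,
        0.00615991]), 'joint_efforts': array([ 1.14229875e-03, -5.70949996e+01, -5.01942337e+01, -1.77132492e-04,
        8.07210978e-03,  2.92059769e-05]), 'tool_pos': array([ 174.24420922, -573.62363897,  230.35390237]), 'tcp_rot': array([-9.00953320e+01,  7.61702817e-03, -1.63109104e+02]), 'ft_force': array([-0.25350707, -0.34731023, -0.02490228]), 'wrist_torque': array([ 0.00113715, -0.00103822,  0.00542818]), 'finger_gap': 85.21022472717316}
```

View pics/top0.png

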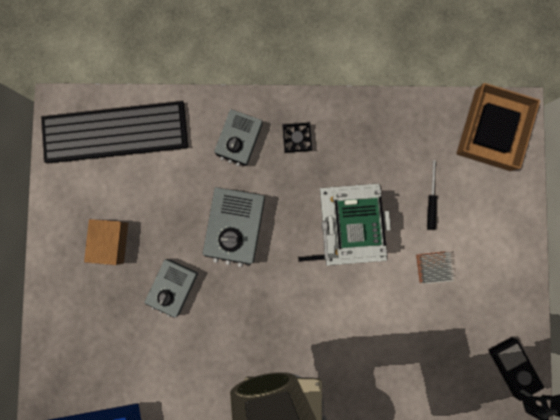

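View pics/scene0.png

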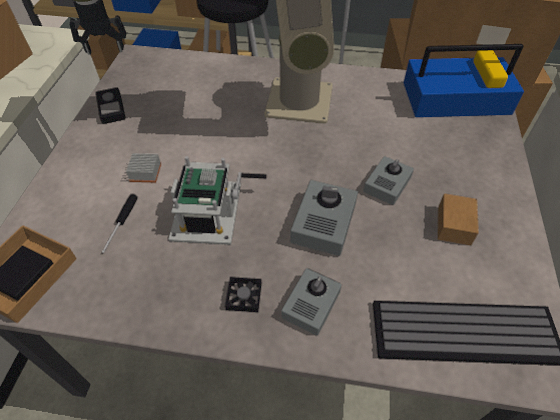

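The top view shows the large power unit around (235,225) with its dial at (231,239). The fixture is at (355,225), with its handle bar at (298–324,258). I'll enlarge both to get exact pixels.

Run:
```python
from h import *
s=eyes.snapshot('top'); I=s['image']
a=cv2.resize(I[180:275,195:275],None,fx=5,fy=5,interpolation=cv2.INTER_CUBIC)
b=cv2.resize(I[180:275,292:400-28],None,fx=5,fy=5,interpolation=cv2.INTER_CUBIC)
cv2.imwrite('pics/crop1.png',np.hstack([a,b]))
print(a.shape)
hsv=cv2.cvtColor(I,cv2.COLOR_BGR2HSV)
# power unit: bluish grey mask
m=((I[...,0].astype(int)-I[...,2]>3)&(I[...,1]>70)).astype(np.uint8); m[:, :200]=0;m[:,272:]=0;m[:183]=0;m[268:]=0
m=cv2.morphologyEx(m,cv2.MORPH_CLOSE,np.ones((9,9)))
c=max(cv2.findContours(m,0,2)[0],key=cv2.contourArea); q=cv2.boxPoints(cv2.minAreaRect(c)); print(q)
P=cast(s,q,64); print(P.round(1),[np.linalg.norm(P[i]-P[i-1]).round(1) for i in range(4)])
# handle: dark
m=(I.max(2)<45).astype(np.uint8); m[:,:292]=0;m[:,328:]=0;m[:250]=0;m[268:]=0
c=max(cv2.findContours(m,0,2)[0],key=cv2.contourArea); R=cv2.minAreaRect(c);print(R)
q=cv2.boxPoints(R); print(cast(s,q,70).round(1), cast(s,[R[0]],70))
```

```text
(475, 400, 3)Traceback (most recent call last):
  File "<stdin>", line 11, in <module>
ValueError: max() iterable argument is empty
```

View pics/crop1.png

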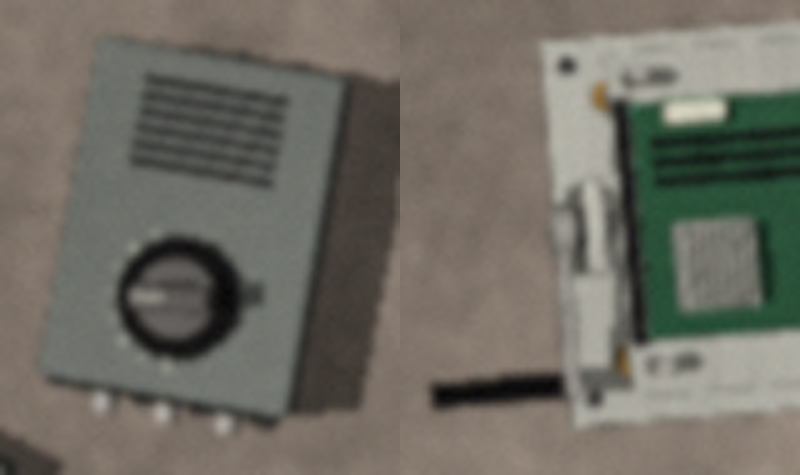

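Run:
```python
from h import *
s=eyes.snapshot('top'); I=s['image']
f=lambda L,o:[(x/5+o-.4,y/5+180-.4) for x,y in L]
P=cast(s,f([(97,37),(345,75),(285,415),(42,375)],195),64)
print(P.round(1),'sides',[np.linalg.norm(P[i]-P[i-1]).round(1) for i in range(4)])
ax=P[0]+P[1]-P[2]-P[3]; yu=np.degrees(np.arctan2(ax[1],ax[0])); C=P.mean(0)
u=np.array([np.cos(np.radians(yu)),np.sin(np.radians(yu)),0]);print('unit yaw',yu,'C',C,'dial exp',C-40*u)
print('flange/bar',cast(s,f([(180,298)],195),80), cast(s,f([(176,294)],195),108))
B=cast(s,f([(130,296),(210,297)],195),108); d=B[0]-B[1]; print('bar',B.round(1),'dir',np.degrees(np.arctan2(d[1],d[0])))
F=cast(s,f([(540-400,40),(575-400,425)],292),12);d=F[0]-F[1];yf=np.degrees(np.arctan2(d[1],d[0]));print('fix',F.round(1),np.linalg.norm(d),yf)
H=cast(s,f([(432-400,396),(570-400,384)],292),70);print('bar',H.round(1))
y=np.radians(yf);ux=np.array([np.cos(y),np.sin(y),0]);uy=np.array([-ux[1],ux[0],0])
O=F.mean(0)-85*uy;print('origin',O,'grip exp',O+132*uy-85*np.cos(np.radians(10))*ux,'cam',O+132*uy, 'bar end exp',O+166*uy-83.7*ux)
# scene cross-check
t=eyes.snapshot('scene')
G=O+132*uy-83.7*ux;G[2]=70;E1=O+166*uy-83.7*ux;E1[2]=70;E2=O+94*uy-83.7*ux;E2[2]=70;D=C-40*u;D[2]=108
J=t['image'].copy()
Q=proj(t,[G,E1,E2,D]+list(P)+list(F))
J=cv2.resize(J[140:260,150:370],None,fx=3.6,fy=3.6,interpolation=cv2.INTER_CUBIC)
for a in Q: cv2.circle(J,tuple(int(v) for v in ((a-[150,140]+.5)*3.6)),3,(0,0,255),1)
cv2.imwrite('pics/sc1.png',J)
```

```text
[[635.1 193.8  64. ]
 [615.8  57.2  64. ]
 [430.4  86.7  64. ]
 [450.  219.2  64. ]] sides [np.float64(186.9), np.float64(138.0), np.float64(187.8), np.float64(134.0)]
unit yaw -8.430668657093575 C [532.82427885 139.23508816  64.        ] dial exp [493.25651895 145.09958954  64.        ]
flange/bar [[492.79497103 143.07556546  80.        ]] [[494.87761909 141.80288033 108.        ]]
bar [[493.5 165.9 108. ]
 [493.6 124.  108. ]] dir 90.11967530300133
fix [[ 643.6 -100.4   12. ]
 [ 425.1 -121.7   12. ]] 219.5176083728003 5.558028589551835
bar [[ 442.8  -38.5   70. ]
 [ 450.4 -112.5   70. ]]
origin [ 542.60991268 -195.64119834   12.        ] grip exp [446.51009458 -72.36928526  12.        ] cam [529.82520706 -64.26178099  12.        ] bar end exp [443.22568265 -38.52829365  12.        ]
```

View pics/sc1.png

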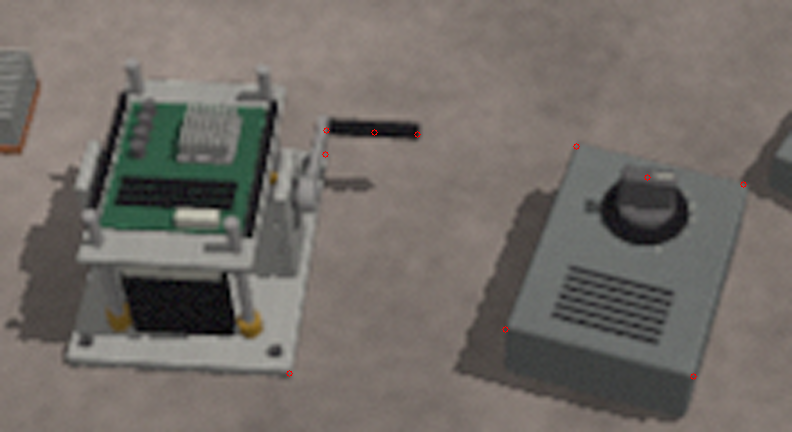

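Scene reprojection agrees with the bar, dial and unit corners to about 1 px. The dial is at (493.5,143.5), its mark points to +90°, and off is at 171.6°, so it needs about 82° anticlockwise. Moving above the dial now.

Request:
{"name": "move_arm", "arguments": {"motion": "1 2.5 0 0 0 4;2.5 6 0 0 0 8;4 9.5 0 0 0 12;5.5 13 0 0 0 16;7 16.5 0 0 0 20;8.5 20 0 0 0 24;10.2 23.5 0 0 0 28;12 27 0 0 0 32;14 31.5 0 0 0 36;16 36 0 0 0 40", "fingers": 6}}

```text
time: 1.08
tool_pos: [328.5, -226.3, 231.4]
tcp_rot: [-90.0, 0.0, -123.0]
ft_force: [1.2, -0.8, -0.4]
finger_gap: 60.0
```

Request:
{"name": "move_arm", "arguments": {"motion": "1.6 3.6 0 0 0 4;3.2 7.2 0 0 0 8;4.8 10.8 0 0 0 12;6.4 14.4 0 0 0 16;8 18 0 0 0 20;9.6 21.6 0 0 0 24;11.2 25.2 0 0 0 28;12.8 28.8 0 0 0 31;14.4 32.4 -2 0 0 33.1;15.9 35.8 -4 0 0 33.1"}}

```text
time: 1.92
tool_pos: [487.7, 130.0, 193.9]
tcp_rot: [-89.8, 0.0, -89.8]
ft_force: [0.0, -0.4, -0.7]
finger_gap: 59.5
```

Request:
{"name": "move_arm", "arguments": {"motion": "0 0 -1 0 0 0;0 0 -2 0 0 0;0 0 -3 0 0 0;0 0 -4 0 0 0;0 0 -4 0 0 0;0 0 -4 0 0 0"}}

```text
time: 2.42
tool_pos: [485.8, 126.5, 152.6]
tcp_rot: [-90.0, -0.0, -90.1]
ft_force: [-0.3, -0.3, 1.4]
finger_gap: 59.9
```

Run:
```python
from h import *
S=readout.sense();print(S['time'],S['tool_pos'],S['tcp_rot'],S['finger_gap'])
s=eyes.snapshot('top');t=eyes.snapshot('scene')
a=cv2.resize(s['image'][180:275,195:285],(360,380),interpolation=cv2.INTER_CUBIC)
b=cv2.resize(t['image'][120:260,270:370],None,fx=3.8,fy=3.8,interpolation=cv2.INTER_CUBIC)[:380+100]
a=cv2.copyMakeBorder(a,0,b.shape[0]-380,0,0,cv2.BORDER_CONSTANT)
cv2.imwrite('pics/d1.png',np.hstack([a,b]))
```

```text
2.4167 [485.80093358 126.48047746 152.62702069] [-9.00237902e+01 -1.14328900e-02 -9.01081364e+01] 59.88364578572752
```

View pics/d1.png

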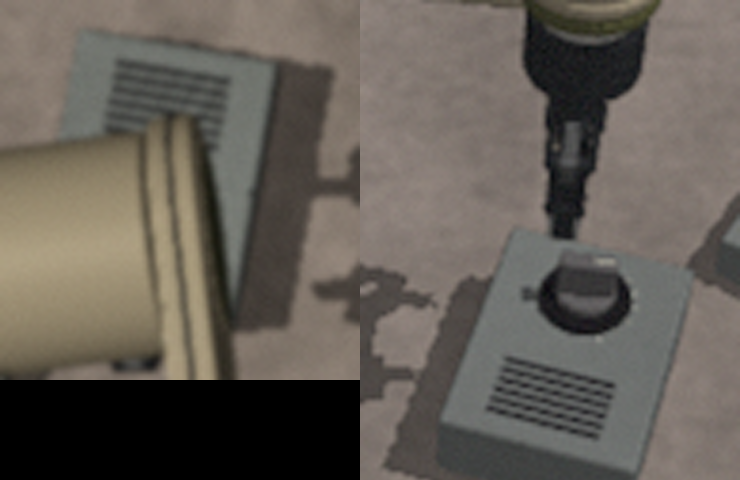

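The picture agrees with the readout: the gripper is short by about 8 mm in x and 17 mm in y. I'll correct that, descend and grip.

Request:
{"name": "move_arm", "arguments": {"motion": "0.4 0.9 0 0 0 0;0.8 1.7 0 0 0 0;0.8 1.7 -1 0 0 0;0.8 1.7 -2 0 0 0;0.8 1.7 -3 0 0 0;0.8 1.7 -4 0 0 0;0.8 1.7 -5 0 0 0;0.8 1.7 -6 0 0 0;0.8 1.7 -6.8 0 0 0;0.8 1.7 -6.8 0 0 0"}}

```text
time: 3.35
tool_pos: [492.5, 144.2, 82.1]
tcp_rot: [-90.2, -0.0, -90.0]
ft_force: [1.0, 0.1, -1.2]
finger_gap: 60.1
```

Request:
{"name": "move_arm", "arguments": {"motion": "0 0 0 0 0 0;0 0 0 0 0 0;0 0 0 0 0 0;0 0 0 0 0 0;0 0 0 0 0 0;0 0 0 0 0 0;0 0 0 0 0 0;0 0 0 0 0 0", "fingers": 0, "squeeze": 25}}

```text
time: 4.02
tool_pos: [492.7, 144.5, 85.5]
tcp_rot: [-90.2, -0.0, -90.0]
ft_force: [-12.4, -1.4, 12.0]
finger_gap: 13.6
```

Request:
{"name": "move_arm", "arguments": {"motion": "-0.1 0 0.2 0 0 0;-0.1 0 0.3 0 0 0;-0.1 0 0.3 0 0 5;-0.1 0 0.3 0 0 10;-0.1 0 0.3 0 0 15;-0.1 0 0.3 0 0 20;-0.1 0 0.3 0 0 25;-0.1 0 0.3 0 0 30;-0.1 0 0.3 0 0 35;-0.1 0 0.3 0 0 40"}}

```text
time: 4.85
tool_pos: [493.6, 144.9, 85.9]
tcp_rot: [-89.9, -0.0, -49.8]
ft_force: [13.4, 4.6, -25.4]
finger_gap: 13.7
```

Request:
{"name": "move_arm", "arguments": {"motion": "0.05 0 -0.1 0 0 5;0.1 0 -0.2 0 0 10;0.1 0 -0.2 0 0 15;0.1 0 -0.2 0 0 20;0.1 0 -0.2 0 0 25;0.1 0 -0.2 0 0 30;0.1 0 -0.2 0 0 35;0.1 0 -0.2 0 0 40;0.1 0 -0.2 0 0 43;0.1 0 -0.2 0 0 43"}}

```text
time: 5.68
tool_pos: [494.8, 146.2, 85.9]
tcp_rot: [-89.8, -0.1, -6.8]
ft_force: [4.3, 8.9, -9.3]
finger_gap: 13.6
```

```bash
python3 -c "
from h import *
S=readout.sense();print(S['tcp_rot'],S['ft_force'],S['wrist_torque'],S['joint_efforts'])"
```

```text
[-89.80956825  -0.09546951  -6.84254256] [ 4.27525901  8.90930848 -9.2672308 ] [ 1.33411401 -0.72418623 -0.72434427] [ -2.87723422 -50.12366295 -46.66948557  -2.75045      2.10348554
  -2.09495209]
```

The wrist moment about z is −0.72 N m, far above the dial's 0.03, so it's at the stop. I'll nudge a little further to confirm, then ease off and release.

Request:
{"name": "move_arm", "arguments": {"motion": "0 -0.1 0 0 0 1;0 -0.1 0 0 0 2;0 -0.1 0 0 0 2;0 -0.1 0 0 0 2;0 -0.1 0 0 0 2"}}

```text
time: 6.1
tool_pos: [494.9, 146.1, 86.0]
tcp_rot: [-89.7, -0.1, -5.1]
ft_force: [4.0, 12.8, -9.7]
finger_gap: 13.4
```

```bash
python3 -c "
from h import *
S=readout.sense();print(S['tcp_rot'],S['ft_force'],S['wrist_torque'])"
```

```text
[-89.71035284  -0.1006412   -5.08563863] [ 3.99479957 12.76040836 -9.71408832] [ 2.13170297 -0.76734489 -1.30639481]
```

Request:
{"name": "move_arm", "arguments": {"motion": "0 0 0 0 0 -1;0 0 0 0 0 -1;0 0 0 0 0 -1;0 0 0 0 0 -1;0 0 0 0 0 -1;0 0 0 0 0 -1", "fingers": 5}}

```text
time: 6.6
tool_pos: [494.2, 143.4, 85.9]
tcp_rot: [-90.0, -0.0, -6.0]
ft_force: [0.0, 0.1, -0.8]
finger_gap: 50.0
```

Request:
{"name": "move_arm", "arguments": {"motion": "0 0 2 0 0 0;0 0 4 0 0 0;0 0 6 0 0 0;0 0 8 0 0 0;0 0 10 0 0 0;-2 -3 12 0 0 -5;-4 -6 13 0 0 -10;-6 -9 13 0 0 -15;-8 -12 13 0 0 -20;-8 -14 13 0 0 -20"}}

```text
time: 7.43
tool_pos: [411.6, 1.9, 215.9]
tcp_rot: [-90.1, -0.0, -26.3]
ft_force: [0.2, -0.6, -0.6]
finger_gap: 50.1
```

Run:
```python
from h import *
S=readout.sense();print(S['time'],S['tool_pos'],S['tcp_rot'],S['finger_gap'])
s=eyes.snapshot('top');t=eyes.snapshot('scene')
a=cv2.resize(s['image'][180:275,195:275],None,fx=5,fy=5,interpolation=cv2.INTER_CUBIC)
b=cv2.resize(t['image'][165:260,285:365],None,fx=5,fy=5,interpolation=cv2.INTER_CUBIC)
cv2.imwrite('pics/d2.png',np.hstack([a,b]))
```

```text
7.4333 [411.63403974   1.85345277 215.90460305] [-9.00515310e+01 -1.58854403e-03 -2.63394007e+01] 50.09052778048206
```

View pics/d2.png

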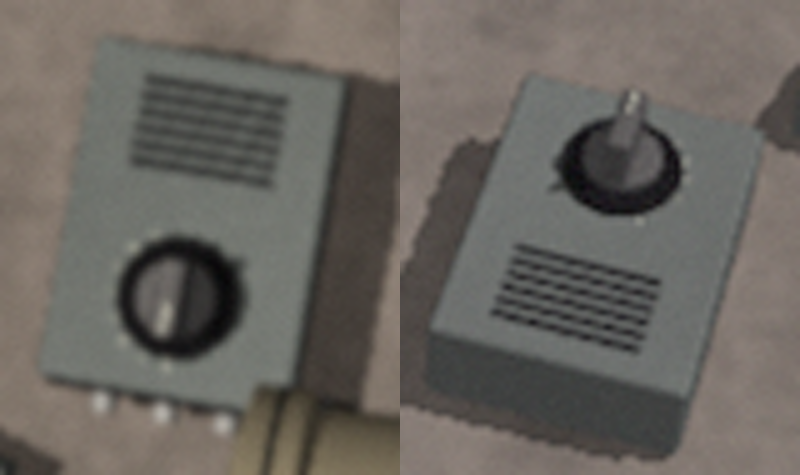

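The mark now points straight to the front, so the dial is off. Next is the lever: bar at about (446.5,−72.4,70), jaw axis 5.6°.

Request:
{"name": "move_arm", "arguments": {"motion": "0 0 0 0 0 -6;0.5 -1 0 0 0 -12;1 -2 0 0 0 -18;1.5 -3 0 0 0 -24;2 -4 0 0 0 -30;2.5 -5 0 0 0 -36;3 -6 0 0 0 -42;3.5 -7.4 0 0 0 -48;3.5 -7.4 -2 0 0 -54;3.5 -7.4 -4 0 0 -58"}}

```text
time: 8.37
tool_pos: [450.9, -70.7, 176.6]
tcp_rot: [-89.8, -0.1, -84.4]
ft_force: [0.2, 1.2, -0.4]
finger_gap: 50.0
```

Request:
{"name": "move_arm", "arguments": {"motion": "0 0 -1 0 0 0;0 0 -2 0 0 0;0 0 -3 0 0 0;0 0 -4 0 0 0;0 0 -5 0 0 0;0 0 -6 0 0 0;0 0 -6 0 0 0"}}

```text
time: 8.95
tool_pos: [447.8, -70.0, 113.4]
tcp_rot: [-90.2, 0.1, -84.0]
ft_force: [-0.5, 0.2, -0.1]
finger_gap: 50.1
```

Request:
{"name": "move_arm", "arguments": {"motion": "-0.1 -0.2 -1 0 0 0;-0.1 -0.2 -2 0 0 0;-0.1 -0.2 -3 0 0 0;-0.1 -0.2 -4 0 0 0;-0.1 -0.2 -5 0 0 0;-0.1 -0.2 -5.6 0 0 0;-0.1 -0.2 -6.2 0 0 0;-0.1 -0.2 -6.2 0 0 0"}}

```text
time: 9.62
tool_pos: [447.2, -72.2, 52.2]
tcp_rot: [-90.1, 0.0, -84.0]
ft_force: [-0.1, -0.2, -1.1]
finger_gap: 49.7
```

Request:
{"name": "move_arm", "arguments": {"motion": "0 0 0 0 0 0;0 0 0 0 0 0;0 0 0 0 0 0;0 0 0 0 0 0;0 0 0 0 0 0;0 0 0 0 0 0;0 0 0 0 0 0;0 0 0 0 0 0", "fingers": 0, "squeeze": 40}}

```text
time: 10.28
tool_pos: [445.8, -72.7, 53.7]
tcp_rot: [-90.3, 0.0, -84.0]
ft_force: [-14.5, -1.0, 9.1]
finger_gap: 12.6
```

Run:
```python
from h import *
S=readout.sense();print(S['tool_pos'],S['ft_force'],S['wrist_torque'],S['finger_gap'])
y=np.radians(5.56);ux=np.array([np.cos(y),np.sin(y)])
for q in np.arange(0,1.76,.0875):
    a=q-1.75; dx=85*(np.sin(a)-np.sin(-1.75));dz=85*(np.cos(a)-np.cos(-1.75)); print(round(q,3),(ux*dx/10).round(2),round(dz/10,2))
```

```text
[445.78265613 -72.72223642  53.67707327] [-14.5328169   -1.00295823   9.11156854] [-0.29592835  2.25316497 -0.15034387] 12.568152504763422
0.0 [0. 0.] 0.0
0.088 [-0.1  -0.01] 0.74
0.175 [-0.14 -0.01] 1.48
0.262 [-0.11 -0.01] 2.22
0.35 [-0.01 -0.  ] 2.96
0.438 [0.15 0.01] 3.69
0.525 [0.37 0.04] 4.4
0.612 [0.65 0.06] 5.08
0.7 [0.99 0.1 ] 5.74
0.788 [1.38 0.13] 6.37
0.875 [1.83 0.18] 6.96
0.962 [2.33 0.23] 7.51
1.05 [2.87 0.28] 8.02
1.138 [3.46 0.34] 8.47
1.225 [4.08 0.4 ] 8.87
1.312 [4.74 0.46] 9.21
1.4 [5.42 0.53] 9.5
1.487 [6.13 0.6 ] 9.72
1.575 [6.85 0.67] 9.89
1.662 [7.59 0.74] 9.98
1.75 [8.32 0.81] 10.02
```

Gripped: the 12.6 mm gap is close to the 14 mm bar. Now the arc, with a −1.5 mm x correction folded in.

Request:
{"name": "move_arm", "arguments": {"motion": "-0.15 0 0.1 0 0 0;-0.25 0 0.8 0 0 0;-0.3 0 1.5 0 0 0;-0.25 0 2.2 0 0 0;-0.15 0 3 0 0 0;0 0 3.7 0 0 0;0.2 0 4.4 0 0 0;0.5 0.1 5.1 0 0 0;0.85 0.1 5.75 0 0 0;1.25 0.1 6.4 0 0 0"}}

```text
time: 11.12
tool_pos: [455.6, -71.7, 116.4]
tcp_rot: [-90.7, 0.1, -84.0]
ft_force: [-23.1, -5.3, 3.1]
finger_gap: 12.3
```

Request:
{"name": "move_arm", "arguments": {"motion": "0 0 0 0 0 0;0 0 0 0 0 0;0 0 0 0 0 0"}}

```text
time: 11.37
tool_pos: [456.1, -71.7, 117.2]
tcp_rot: [-90.6, 0.1, -84.0]
ft_force: [-23.3, -4.0, 9.1]
finger_gap: 12.5
```

Run:
```python
from h import *
S=readout.sense();print(S['time'],S['tool_pos'],S['ft_force'],S['wrist_torque'],S['finger_gap'])
s=eyes.snapshot('top');t=eyes.snapshot('scene')
a=cv2.resize(s['image'][180:275,290:370],None,fx=5,fy=5,interpolation=cv2.INTER_CUBIC)
b=cv2.resize(t['image'][135:230,200:280],None,fx=5,fy=5,interpolation=cv2.INTER_CUBIC)
cv2.imwrite('pics/l1.png',np.hstack([a,b]))
```

```text
11.3667 [456.05975806 -71.66697601 117.16547166] [-23.27604987  -3.95617703   9.0640151 ] [-0.62742987  3.89064764 -0.16768648] 12.465925051042372
```

View pics/l1.png

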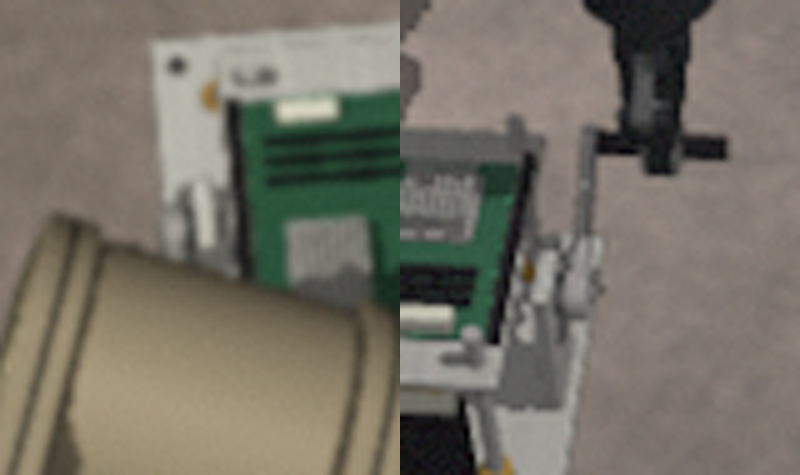

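The lever is rising with the gripper. There's a steady radial preload of about 23 N, so I'll bias x by −2 mm and continue the arc.

Request:
{"name": "move_arm", "arguments": {"motion": "0.2 0 0.5 0 0 0;0.7 0.1 1.1 0 0 0;1.3 0.15 1.65 0 0 0;1.9 0.2 2.1 0 0 0;2.5 0.27 2.5 0 0 0;3.15 0.33 2.85 0 0 0;3.85 0.4 3.15 0 0 0;4.55 0.47 3.35 0 0 0;5.25 0.54 3.5 0 0 0;5.25 0.54 3.5 0 0 0"}}

```text
time: 12.3
tool_pos: [514.9, -66.3, 157.2]
tcp_rot: [-89.8, -0.1, -84.0]
ft_force: [-8.6, 0.0, 21.1]
finger_gap: 12.5
```

Request:
{"name": "move_arm", "arguments": {"motion": "0.5 0.05 0.1 0 0 0;1 0.1 0.15 0 0 0;1.5 0.15 0.15 0 0 0;1.5 0.15 0.15 0 0 0;1.5 0.15 0.15 0 0 0;1.5 0.15 0.15 0 0 0", "squeeze": 60}}

```text
time: 12.8
tool_pos: [529.3, -65.0, 157.3]
tcp_rot: [-89.8, -0.1, -84.0]
ft_force: [-4.3, -1.5, 8.0]
finger_gap: 11.4
```

Run:
```python
from h import *
S=readout.sense();print(S['time'],S['tool_pos'],S['ft_force'],S['wrist_torque'],S['finger_gap'],abs(S['qd']).max())
s=eyes.snapshot('top');t=eyes.snapshot('scene')
a=cv2.resize(s['image'][170:275,195:375],(540,315),interpolation=cv2.INTER_CUBIC)
b=cv2.resize(t['image'][105:245,160:360],None,fx=4,fy=4,interpolation=cv2.INTER_CUBIC)
cv2.imwrite('pics/l2.png',b);cv2.imwrite('pics/l2t.png',a)
# expected bar (upright) in scene vs measured
y=np.radians(5.56);ux=np.array([np.cos(y),np.sin(y),0]);uy=np.array([-ux[1],ux[0],0]);O=np.array([542.6,-195.6,0])
for q in (1.53,1.75,1.97):
  print(q,((proj(t,[O+yy*uy+85*np.sin(q-1.75)*ux+[0,0,85+85*np.cos(q-1.75)] for yy in(94,166)])-[160,105])*4).round(0).tolist())
```

```text
12.8 [529.31892765 -64.97841757 157.3016914 ] [-4.29296497 -1.54877558  8.028118  ] [-0.26321205  0.71282783 -0.13441339] 11.393835816982135 0.2008462331093319
1.53 [[298.0, 254.0], [409.0, 259.0]]
1.75 [[294.0, 272.0], [407.0, 277.0]]
1.97 [[291.0, 296.0], [404.0, 301.0]]
```

View pics/l2.png

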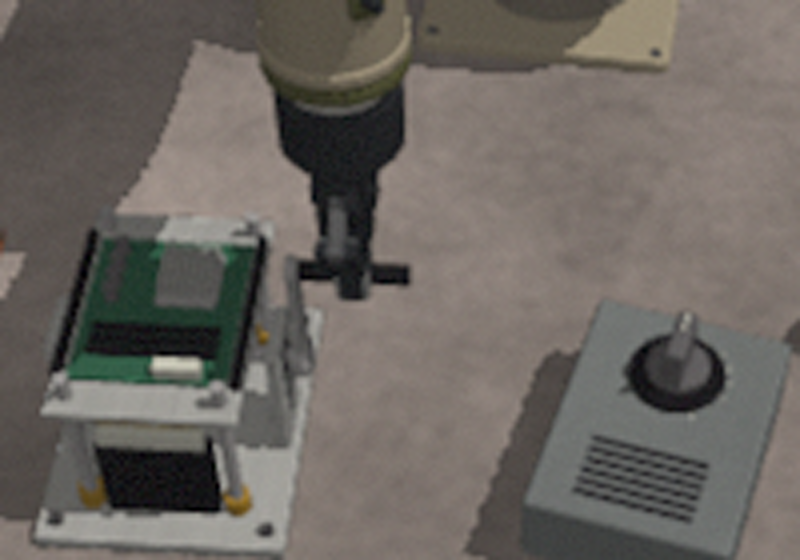

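The bar runs (300,271)–(409,275), against a predicted (294,272)–(407,277) for upright, so it's upright to within about 0.03 rad. The dial mark is still at the front. I'll hold briefly to settle, then hand in.

Request:
{"name": "move_arm", "arguments": {"motion": "0 0 0 0 0 0;0 0 0 0 0 0;0 0 0 0 0 0;0 0 0 0 0 0;0 0 0 0 0 0;0 0 0 0 0 0;0 0 0 0 0 0;0 0 0 0 0 0"}}

```text
time: 13.57
tool_pos: [529.3, -65.0, 157.3]
tcp_rot: [-89.8, -0.1, -84.0]
ft_force: [-3.7, -1.9, 9.8]
finger_gap: 11.7
```

Run:
```python
from h import *
S=readout.sense();print(S['time'],S['tool_pos'],S['ft_force'],S['finger_gap'],abs(S['qd']).max())
if S['finger_gap']>9 and abs(S['tool_pos'][0]-529.8)<6: print(r.hand_in())
```

```text
13.5667 [529.30093245 -64.95707329 157.28231512] [-3.71558232 -1.8824364   9.75340222] 11.67222539257197 0.1269040662804258
the job is handed in; nothing more can be done
None
```

I turned the dial to its off stop first, then swung the cam lever upright, and handed the job in at 13.6 s with the gripper still holding it. No verdict was reported.

- **Dial:** At the end of the turn the wrist moment rose to about 1.3 N m, far above the dial's own 0.03, so it was against its stop. The white mark points to the front, and it still did in the last picture.
- **Lever:** In the last picture the handle bar lies within about 2 px of where it should be when upright, roughly 0.03 rad. The tool's x is 0.5 mm from the measured shaft axis. The arm was still for the last 0.8 s, with a 60 N squeeze commanded.
- **Disagreements:**
  - The bar slid about 6 mm towards the fingertips during the swing.
  - The finger gap reads 11.7 mm on a 14 mm bar, which I took as the pads giving way under the grip.
  - A sideways force of up to 23 N on the wrist during the swing had dropped to about 10 N at the end.
- **Not checked:** I did not measure the carrier's lift or re-measure the other things on the bench. The path stayed clear of them, and there was no sign of contact with the board.

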